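# Put the small bottle away in the bottom drawer

### The job

Pull the bottom drawer of the wooden tool cabinet right out to its stop, stand the small white-capped bottle upright on the drawer's floor, and push the drawer fully shut again with the bottle still standing inside. Keep the bottle upright all the way, set it down rather than drop it, do not slam the drawer, and leave the other things on the bench where they are.

Things in the scene. Friction and masses are not known exactly. Their poses are not given: they have to be found in the camera images.
- tool_cabinet_drawer0 (a joint): bottom drawer of the dark wooden three-drawer cabinet; slide, 0 m = shut, 0.140 m = out at its stop; it stays where it is left (about 1 N of friction). It slides horizontally along the cabinet's own -x axis (the way its front faces; the points' axes are the cabinet's). At the start it may stand up to 15 mm ajar.
- drawer_knob (a point): centre of the bottom drawer's round wooden knob, 26 mm in diameter, reaching 24 mm out of the drawer front, 75 mm above the bench; x axis into the cabinet, y along the front, z up. The cabinet face rises straight above it to 425 mm and its top juts 6 mm, so an upright hand cannot reach the knob: lean the hand back 25 to 40 degrees, away from the face.
- drawer_front (a point): middle of the outer face of the bottom drawer's front panel, 75 mm above the bench, moving with the drawer; axes as drawer_knob. The panel is 241 mm wide, 14 mm thick, from 14 to 136 mm above the bench; shut, it is flush with the cabinet's face.
- drawer_floor (a point): point on the drawer's flat inner floor, 22 mm above the bench, moving with it; axes as drawer_knob. With the drawer at its stop it is the middle of the open part: 59 mm in -x to the front panel, 61 mm in +x to the tall cabinet face (the next drawer's knob juts 24 mm from that, 199 to 225 mm above the bench), 110 mm in +y and -y to side walls 119 mm high. Shut, 115 mm are free above the floor.
- small_bottle_mid (a point): centre (half-way up) of the small bottle with the white screw cap, the smaller of the two loose bottles: 46 mm in diameter, 105 mm tall, body round up to about 80 mm, cap 22 mm in diameter from 88 to 105 mm; about 0.12 kg, stands upright on the bench; its z axis points up through the cap
- small_bottle: the same small bottle; origin at the centre of its underside
- wax_pot_mid (a point): centre of the white lidded pot, 50 mm in diameter, 57 mm tall, loose; a bystander
- belt_coil_mid (a point): centre of the brown coiled belt, 80 mm in diameter, 38 mm tall, loose; a bystander
- tall_bottle_mid (a point): centre of the tall bottle with white cap, 74 mm in diameter, 178 mm tall, loose; a bystander
Not all that is in view belongs to the job. What is meant by the small_bottle is not blue, and is the smaller of those in its own colour.

How it is judged (in metres and radians):
On the way, in this order (a step that is already met when the one before it is completed fails the run):
1. the bottom drawer is out at its stop (within 5 mm of its 140 mm) (value of joint tool_cabinet_drawer0 above 0.135 m), for 0.2 s.
2. the small bottle stands upright on the drawer's floor, let go (x of small_bottle_mid in the frame of drawer_floor between -0.065 and 0.115 m and y of small_bottle_mid in the frame of drawer_floor between -0.118 and 0.118 m and z of small_bottle_mid in the frame of drawer_floor between 0.04 and 0.065 m and angle between small_bottle_mid's own z axis and vertical below 0.12 rad and contact force between the fingers and small_bottle below 0.1 N), for 0.3 s.
At the end, for the whole second after the job is handed in: The bottom drawer is shut to within 4 mm and the small bottle stands inside on the drawer's floor, upright to within 0.12 rad, at rest and untouched (all of step 2 and value of joint tool_cabinet_drawer0 below 0.004 m and linear speed of small_bottle below 0.02 m/s).
It fails at once if the small bottle is tipped more than 0.5 rad (angle between small_bottle_mid's own z axis and vertical above 0.5 rad).
It fails at once if the small bottle is dropped, or thrown along by a slammed drawer (faster than 0.7 m/s with no finger on it) (contact force between the fingers and small_bottle below 0.1 N and linear speed of small_bottle above 0.7 m/s).
It fails at once if the drawer is slammed (faster than 0.7 m/s) (velocity of joint tool_cabinet_drawer0 below -0.7 m/s).
It fails at once if the white pot, the coiled belt or the tall bottle is shifted more than 30 mm or tipped ((distance of wax_pot_mid from where it was at the start of the episode above 0.03 m or angle between wax_pot_mid's own z axis and vertical above 0.35 rad) or (distance of belt_coil_mid from where it was at the start of the episode above 0.03 m or angle between belt_coil_mid's own z axis and vertical above 0.35 rad) or (distance of tall_bottle_mid from where it was at the start of the episode above 0.03 m or angle between tall_bottle_mid's own z axis and vertical above 0.35 rad)).
It also fails if it takes over 64 s, if anything falls off the work surface, if the arm or the gripper's body presses on something with over 40 N, if the wrist force passes 120 N, or if a joint passes its speed limit or range.

### The arm

A 6-joint arm with a two-finger parallel gripper is mounted at the origin on a cart in front of the work surface, level with it; the furniture and walls round the work are solid. World frame = base frame: x ahead of the robot, y to its left, z up, the work surface at z = 0. Lengths are in mm, angles in rad, forces in N, time in s.
With the tool pointing down it reaches from about 275 to 1000 mm from the base axis. Payload 8.4 kg.
Tool frame: the origin (TCP) lies midway between the tips of the shut fingers; the grasp point (between the pads) lies 19 mm behind it; z points along the fingers, y is the line along which they close (so a half turn about z gives the same grasp; the last joint's range is limited). The gripper opens to 85 mm and grips with 20 to 120 N. Pads are 22 mm wide; open, the fingers measure 114 mm over their backs; the gripper's body (76 mm by 85 mm) begins 54 mm behind the grasp point. The pads swing forward as they close: fully open they stand 13 mm farther back than shut.
Start: joints at [1.337, 0.353, 1.633, -0, 1.155, -0.002], TCP at [143.579, 608.287, 231.281] pointing down, gripper open.
Joint ranges: [-2.63, 2.63], [-0.92, 2.1], [0.06, 2.66], [-1.3, 4.44], [0, 2.69], [-3.02, 3.02]. Speed limits (rad/s): [2.22, 2.22, 2.79, 3.14, 3.14, 3.14].

### API

Orientations are given as [roll, pitch, yaw] about the fixed x, y, z axes, in that order (R = Rz(yaw) Ry(pitch) Rx(roll)).
In Python, from rig import r gives the robot as it stands.
- The arm moves only by the tool servo_tool, never from a script. Its argument "deltas" is a list of rows, each an object of numbers: "x", "y", "z": the shift along the world's x, y, z in mm; "rx", "ry", "rz": the turn, a rotation vector about the world's x, y, z in rad; "gripper": the gripper's target within -1 to 1 (fully open at 1, half-way at 0, shut at -1). A call has 1 to 10 rows; each row is the pose to reach, as a shift and turn from the pose commanded when the call began; what a row does not reach only later rows make up. A row lasts 1/10 s, in which the tool goes at most 50 mm and 8.59 degrees, less where a joint would pass 70% of its speed; a pose out of reach is approached as far as the arm can. A call with a gripper value outside its range is refused whole. The fingers move at their own pace and stop on an object; "newtons" is the grip in N (left out, the last holds). Time passes only in rows, so rows that repeat a pose let the fingers close. It gives the time, the measured TCP pose, the force, the opening and the grip force at its end, in the units of the state.
- r.sense(): the state, without advancing time (a new reading comes with each control period).
- r.grab_frame(name): name is "scene" or "top" or "wrist"; returns the picture (400x640x3 uint8, blue, green, red); there is no depth.
- r.camera_params(name): a dict with "mtx" (3x3 intrinsics, pixels), "D" ([k1, k2, p1, p2, k3] as OpenCV has them; the pictures are not rectified), "eye" and "orientation" of the camera in the world. Camera axes: x right, y down, z forward; pixel columns grow to the right and rows downward; lengths in mm; the calibration is good to about 2 mm. A picture is of the moment at which its call begins: read the wrist's pose just before it. camera_params takes no time and is no camera call; for the wrist camera it gives the pose at the moment of the call.
- r.sign_off(): hands the job in; it is judged then, once.
Trained networks look in the newest picture that a camera, given by its name, has taken for a name from the list of things; names that differ only in an ending like _2 or _b are one class to them, and where a whole thing is asked for, a point or a joint stands for the part that bears it (a point fixed in the world has none). Each returns a list of dicts, best first, with "conf" (0 to 1); they miss things now and then, are a little off and sometimes report something else, mostly with a low value. They report only what shows in the picture. A call takes as long as a camera call. They do not tell look-alikes from the thing itself.
- r.recognise(name, camera): "box" ([left, top, width, height] in pixels, round what is visible of it).
The state is a dict: "clock": time; "qpos": joint angles; "qvel": joint speeds; "joint_efforts": joint torques, N m; "eef_pos": TCP position; "tcp_rot": TCP orientation; "contact_force": force on the tool from outside, world axes, zero at the start; "wrist_torque": the same for the moment, N m; "opening": opening from 0.0 (shut) to 1.0 (fully open); "grasp_force": force on a finger pad.
Only numpy, scipy, OpenCV 4.12 (cv2) and the standard library are available. Lean on these libraries where they do the work, as an engineer would, in place of code of your own. Each camera call takes 0.05 s, during which the arm holds its last target. There are 200 camera calls.

## Working session

There is one attempt and no reset: what is moved stays moved. The work goes in short steps, Python scripts to look and compute and a tool call to move; the robot and the scene stay as the last step left them, time stands still between calls to the robot, and variables do not carry over. Pictures are saved under pics/ and viewed, at most 14 in all, crops included, and the job is handed in when it is done.

Besides the shell and the picture viewer there is one more tool, called after ">>>" as a command line: name --argument value ..., lists and objects as JSON in quotes. servo_tool: Moves the arm, as the interface text tells. Its arguments: {"type":"object","properties":{"deltas":{"type":"array","items":{"type":"object","properties":{"x":{"type":"number"},"y":{"type":"number"},"z":{"type":"number"},"rx":{"type":"number"},"ry":{"type":"number"},"rz":{"type":"number"},"gripper":{"type":"number"}}}},"newtons":{"type":"number"}},"required":["deltas"]}

```bash
ls; mkdir -p pics; python3 - <<'E'
from rig import r
import cv2
for c in ["scene","top"]:
    im=r.grab_frame(c); cv2.imwrite(f"pics/{c}0.png",im)
    p=r.camera_params(c); print(c,p)
    for n in ["small_bottle","tall_bottle_mid","wax_pot_mid","belt_coil_mid","drawer_knob","drawer_front"]:
        print(n,[(d['box'],round(d['conf'],2)) for d in r.recognise(n,c)][:5])
print(r.sense())
E
```

```text
pics
scene {'mtx': array([[406.61867037,   0.        , 322.08257819],
       [  0.        , 406.61867037, 200.96874086],
       [  0.        ,   0.        ,   1.        ]]), 'D': array([-0.02601689,  0.        ,  0.        ,  0.        ,  0.        ]), 'eye': array([ 540.11158303, 1186.96834856,  841.18117414]), 'orientation': array([-2.33020973, -0.01266195, -3.06048126])}
small_bottle [([363.6, 198.7, 16.6, 32.3], 0.9), ([368.5, 291.8, 38.7, 58.7], 0.71), ([370.9, 144.2, 14.4, 32.5], 0.58)]
tall_bottle_mid []
wax_pot_mid [([319.1, 202.9, 14.6, 26.4], 0.78)]
belt_coil_mid [([362.9, 184.4, 28.8, 23.4], 0.75)]
drawer_knob [([283.8, 105.9, 31.5, 59.5], 0.97)]
drawer_front [([286.4, 106.2, 29.6, 59.7], 0.77)]
top {'mtx': array([[394.88646287,   0.        , 318.32578007],
       [  0.        , 394.88646287, 203.06222264],
       [  0.        ,   0.        ,   1.        ]]), 'D': array([0.00285191, 0.        , 0.        , 0.        , 0.        ]), 'eye': array([ 336.60052876,  305.19154394, 1237.66015148]), 'orientation': array([-2.90319892,  0.00468766, -1.24748214])}
small_bottle [([183
[... 438 characters left out ...]
.7, 'qpos': array([ 1.33660214e+00,  3.52977226e-01,  1.63341763e+00, -1.41324228e-05,
        1.15521587e+00, -2.38506806e-03]), 'qvel': array([ 9.46457525e-04, -1.13791748e-04,  1.40536290e-03,  3.88999723e-04,
        1.05177142e-03, -1.54891932e-05]), 'joint_efforts': array([ 1.03517903e-04, -6.05013013e+01, -3.42387235e+01, -2.54280721e-04,
        1.17858890e-03, -1.49359352e-05]), 'eef_pos': array([143.57903306, 608.27196672, 231.28764573]), 'tcp_rot': array([-3.14157456e+00,  1.28862691e-05,  2.90978924e+00]), 'contact_force': array([0.16212365, 0.5097101 , 0.21367423]), 'wrist_torque': array([ 0.07112372, -0.04493338, -0.04314873]), 'grasp_force': 0.0, 'opening': 0.9993063127821628}
```

View pics/scene0.png

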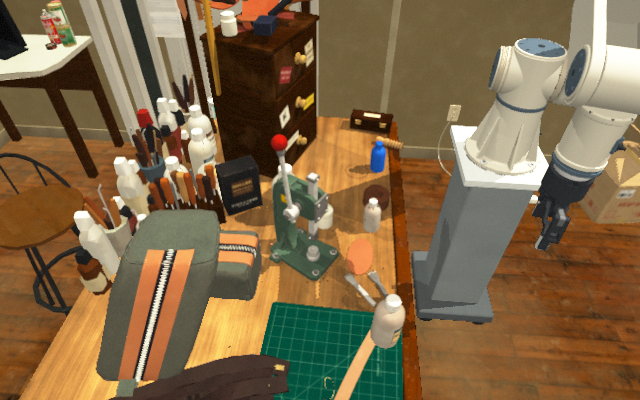

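View pics/top0.png

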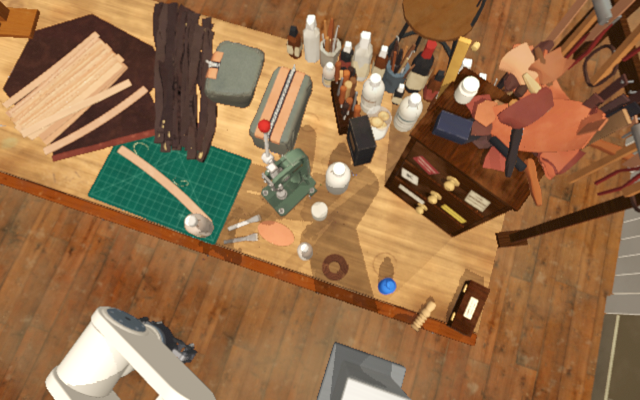

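Candidates for small_bottle: white small bottle (scene 372,215 / top 304,251), the larger one on the mat (scene 387,322 / top 198,225), the tall bottle (top 338,177), the blue one (scene 378,157; excluded). I measure their sizes and look at crops.

```bash
cat > h.py <<'E'
import numpy as np, cv2
from scipy.spatial.transform import Rotation as Ro
from rig import r
def cam(c):
    p=r.camera_params(c); return p['mtx'],p['D'],np.array(p['eye']),Ro.from_euler('xyz',p['orientation']).as_matrix()
def ray(P,uv):
    K,D,e,R=P; n=cv2.undistortPoints(np.array([[uv]],float),K,D)[0,0]
    d=R@np.array([n[0],n[1],1]); return e,d/np.linalg.norm(d)
def onz(P,uv,z):
    e,d=ray(P,uv); return e+d*(z-e[2])/d[2]
def proj(P,X):
    K,D,e,R=P; X=np.atleast_2d(X).astype(float)
    return cv2.projectPoints((X-e)@R,np.zeros(3),np.zeros(3),K,D)[0][:,0]
def tri(obs):
    A=np.zeros((3,3));b=np.zeros(3)
    for P,uv in obs:
        e,d=ray(P,uv);M=np.eye(3)-np.outer(d,d);A+=M;b+=M@e
    return np.linalg.solve(A,b)
E
python3 - <<'E'
from h import *
S,T=cam("scene"),cam("top")
for n,s,t in [("small",(372,203),(305,246)),("mat",(393.5,301),(193,228)),("blue",(380,145),(388,287)),("pot",(326,213),(319,211)),
  ("k0",(284,153),(421,209)),("k1",(294,105),(433,196)),("k2",(302,57),(451,183))]:
    print(n,tri([(S,s),(T,t)]).round())
for u,z in [((372,231),0),((382,346),0),((378,172),0)]: print(u,onz(S,u,z).round())
s=cv2.imread("pics/scene0.png");t=cv2.imread("pics/top0.png")
a=cv2.resize(s[90:240,250:450],None,fx=4,fy=4,interpolation=2)
b=cv2.resize(t[150:300,280:480],None,fx=4,fy=4,interpolation=2)
cv2.imwrite("pics/c1.png",a);cv2.imwrite("pics/c2.png",b)
E
```

```text
small [463. 395.  93.]
mat [415. 713. 119.]
blue [432. 133.  95.]
pot [585. 393.  41.]
k0 [729.  85.  -1.]
k1 [699. 100. 199.]
k2 [680. 100. 355.]
(372, 231) [452. 411.   0.]
(382, 346) [433. 751.   0.]
(378, 172) [431. 149.   0.]
```

View pics/c1.png

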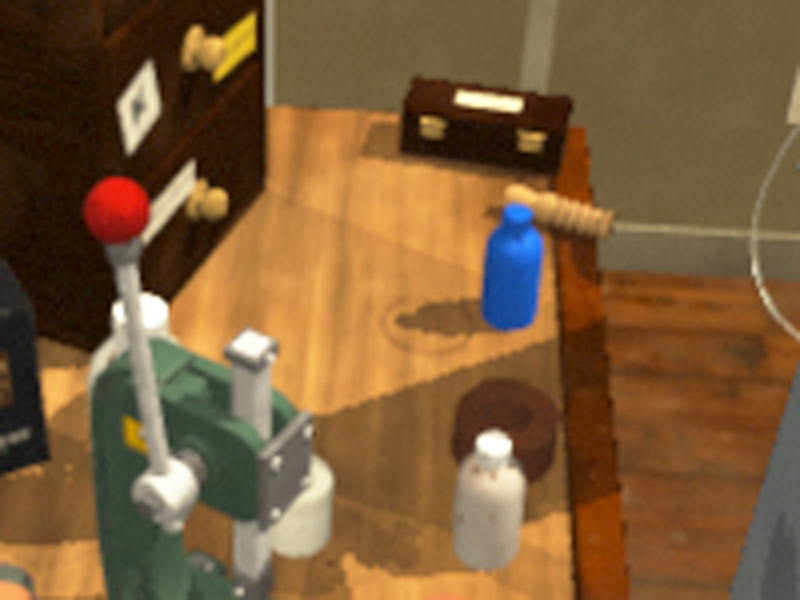

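View pics/c2.png

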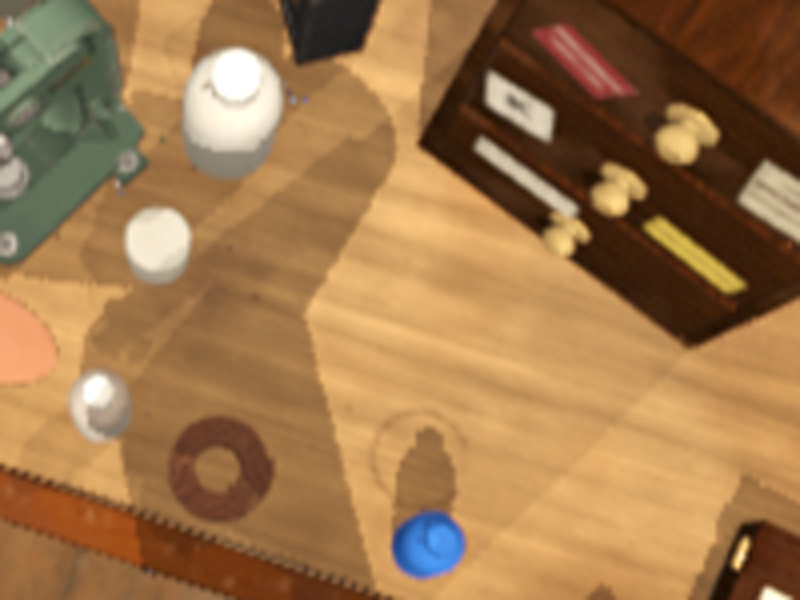

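```bash
python3 - <<'E'
from h import *
S,T=cam("scene"),cam("top")
for n,s,t in [("small cap",(373.7,200.5),(304.3,247.5)),("k0",(302.5,140.5),(420.3,210.2)),("k1",(302,102.5),(432.5,198.5)),("k2",(303,57),(449,186)),("blue",(379.5,144),(389,285))]:
    print(n,tri([(S,s),(T,t)]).round())
print("k0",onz(S,(302.5,140.5),75),onz(T,(420.3,210.2),75));print("k1",onz(T,(432.5,198.5),212))
a,b=onz(T,(385.5,186.3),0),onz(T,(452.5,236.3),0);print(a,b,(a+b)/2,np.linalg.norm(a-b))
print("scene corners",onz(S,(316,139),0),onz(S,(275,176),0))
print("belt",onz(T,(335,267),38),"pot",onz(T,(319.5,209),57),"tall",onz(T,(338.5,169),178), onz(T,(305.5,253),0))
E
```

```text
small cap [458. 395. 101.]
k0 [681. 101.  73.]
k1 [680. 103. 213.]
k2 [674. 102. 355.]
blue [436. 133.  99.]
k0 [682.18722842 103.67936238  75.        ] [679.06253837 101.70651289  75.        ]
k1 [680.07109717 103.10592366 212.        ]
[742.46072166 216.6218017    0.        ] [651.655016  -29.5337921   0.       ] [697.05786883  93.5440048    0.        ] 262.37044906178494
scene corners [649.09560553 -16.32407233   0.        ] [761.06118929 201.19555676   0.        ]
belt [439.50288073 292.71781363  38.        ] pot [590.27457027 392.2309955   57.        ] tall [690.93593684 369.15904019 178.        ] [454.73471928 393.22758901   0.        ]
```

The small white bottle (crop 1: 490,500; crop 2: 98,405) has its cap at 101 mm height, so it is the small_bottle. The one on the mat is larger (about 120+ mm), the third is blue. Knob 0 is at crop 2 (560,240). I compute the lean rotation and refine the cabinet yaw.

```bash
python3 - <<'E'
from h import *
T=cam("top")
im=cv2.imread("pics/top0.png"); g=cv2.cvtColor(im,6).astype(float)
# subpixel edge along bottom line
p,q=np.array([385.5,186.3]),np.array([452.5,236.3]); d=(q-p)/np.linalg.norm(q-p); n=np.array([-d[1],d[0]])
pts=[]
for s in np.linspace(6,76,60):
    t=np.arange(-6,7,.25); xy=p+s*d+t[:,None]*n
    v=cv2.remap(g.astype(np.float32),xy[:,0].astype(np.float32),xy[:,1].astype(np.float32),1).ravel()
    gr=np.convolve(v,np.r_[np.ones(6),-np.ones(6)],'valid'); i=gr.argmax()
    pts.append(p+s*d+t[i+6]*n)
W=np.array([onz(T,u,0)[:2] for u in pts])
vx,vy,x0,y0=cv2.fitLine(W.astype(np.float32),cv2.DIST_HUBER,0,.5,.01).ravel()
if vy<0: vx,vy=-vx,-vy
print("y axis",vx,vy,"yaw deg",np.degrees(np.arctan2(-vx,vy)),"pt",x0,y0)
res=(W-[x0,y0])@[-vy,vx]; print(res.round())
yaw=np.arctan2(-vx,vy)
Rold=Ro.from_euler('xyz',r.sense()['tcp_rot'])
a=np.array([vx,vy,0])
R0=Ro.from_matrix(np.c_[np.cross(a,[0,0,-1]),a,[0,0,-1]])
Rn=Ro.from_rotvec(-np.radians(38)*a)*R0
print((Rn*Rold.inv()).as_rotvec(),(R0*Rold.inv()).as_rotvec(),Rn.as_euler('xyz'),Rn.as_matrix()[:,2])
E
```

```text
y axis 0.34624913 0.9381426 yaw deg -20.258066 pt 695.9817 97.85102
[  0.   0.   0.   0.   0.   0.   0.   0.   0.   0.   0.   0.   0.   0.
   1.   0.   0.   1.   1.   0.   0.   1.   0.   0.   0.   1.   2. -12.
 -14.   8. -13. -13. -12. -11.   1.  -0.  -0.  -0.  -0.  -0.  -0.  -0.
  -0.  -0.  -0.  -0.  -0.  -0.  -0.  -0.  -0.  -0.   1.  -0.  -0.   1.
   1.   1.  -0.   1.]
[-0.1914518  -0.63539301 -0.11726206] [ 2.10596184e-05  7.12082613e-06 -1.21766544e-01] [-3.14159265  0.66322511  2.7880227 ] [ 0.57757826 -0.21317225 -0.78801075]
```

>>> servo_tool --deltas '[{"x": 50,"y": -50,"z": 10},{"x": 90,"y": -90,"z": 10,"rz": -0.12},{"x": 130,"y": -130,"z": 10,"rz": -0.12},{"x": 165,"y": -170,"z": 10,"rz": -0.12},{"x": 200,"y": -205,"z": 10,"rz": -0.12},{"x": 235,"y": -240,"z": 10,"rz": -0.12},{"x": 270,"y": -275,"z": 10,"rz": -0.12},{"x": 305,"y": -310,"z": 10,"rz": -0.12},{"x": 340,"y": -345,"z": 10,"rz": -0.12},{"x": 375,"y": -380,"z": 10,"rz": -0.12}]'

```text
invalid input
```

>>> servo_tool --deltas '[{"x": 35,"y": -35,"rx": -0.05,"ry": -0.13},{"x": 65,"y": -70,"z": -20,"rx": -0.1,"ry": -0.26},{"x": 85,"y": -95,"z": -40,"rx": -0.14,"ry": -0.39},{"x": 95,"y": -101,"z": -60,"rx": -0.18,"ry": -0.5},{"x": 95,"y": -101,"z": -71,"rx": -0.23,"ry": -0.622},{"x": 95,"y": -101,"z": -71,"rx": -0.23,"ry": -0.622},{"x": 95,"y": -101,"z": -71,"rx": -0.23,"ry": -0.622}]'

```text
invalid input
```

```bash
python3 - <<'E'
from h import *
s=r.sense(); print(s['clock'],s['eef_pos'],s['tcp_rot'])
W=cam("wrist"); print(W[2],W[3][:,2])
im=r.grab_frame("wrist"); 
for n in ["drawer_knob","drawer_front"]: print(n,r.recognise(n,"wrist"))
print(proj(W,[[681,102,75],[673,106,75],[692,98,75]]))
cv2.imwrite("pics/w1.png",im); np.savez("w1.npz",K=W[0],D=W[1],e=W[2],R=W[3])
E
```

```text
0.7 [143.57903306 608.27196672 231.28764573] [-3.14157456e+00  1.28862691e-05  2.90978924e+00]
[ 74.13812206 625.48491923 373.6558277 ] [ 0.27499645 -0.06417561 -0.95930102]
drawer_knob []
drawer_front []
[[ 89.41721445 570.42929331]
 [ 88.97989271 567.97816922]
 [ 90.76691425 573.76788014]]
```

View pics/w1.png

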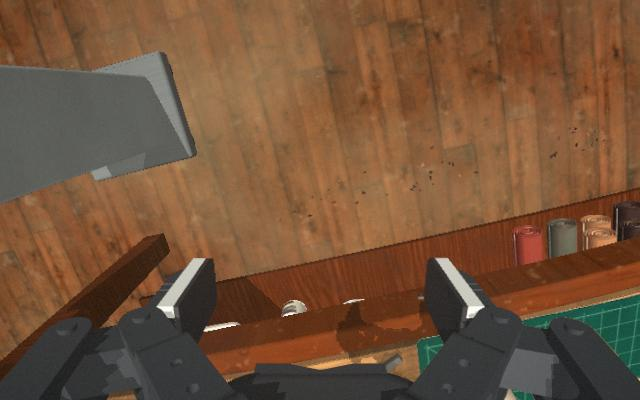

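>>> servo_tool --deltas '[{"x": 50,"y": -50,"z": 10,"rx": 0,"ry": 0,"rz": 0,"gripper": 1},{"x": 90,"y": -90,"z": 10,"rx": 0,"ry": 0,"rz": -0.12,"gripper": 1},{"x": 130,"y": -130,"z": 10,"rx": 0,"ry": 0,"rz": -0.12,"gripper": 1},{"x": 165,"y": -170,"z": 10,"rx": 0,"ry": 0,"rz": -0.12,"gripper": 1},{"x": 200,"y": -205,"z": 10,"rx": 0,"ry": 0,"rz": -0.12,"gripper": 1},{"x": 235,"y": -240,"z": 10,"rx": 0,"ry": 0,"rz": -0.12,"gripper": 1},{"x": 270,"y": -275,"z": 10,"rx": 0,"ry": 0,"rz": -0.12,"gripper": 1},{"x": 305,"y": -310,"z": 10,"rx": 0,"ry": 0,"rz": -0.12,"gripper": 1},{"x": 340,"y": -345,"z": 10,"rx": 0,"ry": 0,"rz": -0.12,"gripper": 1},{"x": 375,"y": -380,"z": 10,"rx": 0,"ry": 0,"rz": -0.12,"gripper": 1}]' --newtons 40

```text
clock: 1.85
eef_pos: [495.5, 251.0, 241.6]
tcp_rot: [3.141, 0.0, 2.79]
contact_force: [0.5, 0.7, -0.7]
opening: 0.999
grasp_force: 0.0
```

>>> servo_tool --deltas '[{"x": 35,"y": -35,"z": 0,"rx": -0.05,"ry": -0.13,"rz": 0,"gripper": 1},{"x": 65,"y": -70,"z": -20,"rx": -0.1,"ry": -0.26,"rz": 0,"gripper": 1},{"x": 85,"y": -95,"z": -40,"rx": -0.14,"ry": -0.39,"rz": 0,"gripper": 1},{"x": 95,"y": -101,"z": -60,"rx": -0.18,"ry": -0.5,"rz": 0,"gripper": 1},{"x": 95,"y": -101,"z": -71,"rx": -0.23,"ry": -0.622,"rz": 0,"gripper": 1},{"x": 95,"y": -101,"z": -71,"rx": -0.23,"ry": -0.622,"rz": 0,"gripper": 1},{"x": 95,"y": -101,"z": -71,"rx": -0.23,"ry": -0.622,"rz": 0,"gripper": 1}]' --newtons 40

```text
clock: 2.55
eef_pos: [587.4, 151.6, 168.3]
tcp_rot: [-3.136, 0.662, 2.794]
contact_force: [-0.7, -0.6, 0.1]
opening: 1.003
grasp_force: 0.0
```

```bash
python3 - <<'E'
from h import *
s=r.sense(); print(s['clock'],s['eef_pos'],s['tcp_rot'])
W=cam("wrist"); print(W[2],W[3][:,2])
im=r.grab_frame("wrist"); 
for n in ["drawer_knob","drawer_front"]: print(n,r.recognise(n,"wrist"))
print(proj(W,[[681,102,75],[673,106,75],[692,98,75]]))
cv2.imwrite("pics/w1.png",im); np.savez("w1.npz",K=W[0],D=W[1],e=W[2],R=W[3])
E
```

```text
2.55 [587.43107236 151.55332875 168.33853419] [-3.13649836  0.66218795  2.79417357]
[452.4429774  202.06312983 236.39770741] [ 0.76245914 -0.2806816  -0.58298705]
drawer_knob [{'box': [148.0, 170.8, 303.7, 128.2], 'conf': 0.7}]
drawer_front [{'box': [151.2, 168.3, 299.0, 135.5], 'conf': 0.57}]
[[301.96384333 215.23482008]
 [302.76286211 209.24043493]
 [302.5515264  222.70012706]]
```

View pics/w1.png

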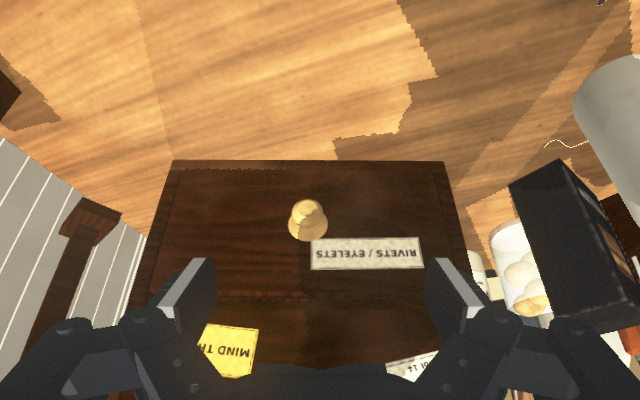

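```bash
python3 - <<'E'
from h import *
d=np.load("w1.npz");W=(d['K'],d['D'],d['e'],d['R'])
y=np.array([.34625,.93814,0]);x=np.array([.93814,-.34625,0])
a,b=onz(W,(173,161),0),onz(W,(443,161),0);m=(a+b)/2
print(a,b,m,np.linalg.norm(a-b),(b-a)/np.linalg.norm(a-b),"face x",a@x,b@x,"mid y",m@y)
for uv in [(307.5,207),(307.5,220),(308,235)]:
    k=onz(W,uv,75); print(k,k@x,k@y)
im=cv2.imread("pics/w1.png"); cv2.imwrite("pics/c3.png",cv2.resize(im[150:260,240:380],None,fx=5,fy=5,interpolation=2))
X=[(x*c+y*q)+[0,0,75] for c in (602,614,626) for q in (0,)]
E
```

```text
[ 6.51513057e+02 -2.83890852e+01 -2.84217094e-14] [7.43244619e+02 2.25041447e+02 2.84217094e-14] [697.37883794  98.3261808    0.        ] 269.5212684942623 [3.40349996e-01 9.40298825e-01 2.10905133e-16] face x 621.0401796723719 619.3469061843732 mid y 333.7111458909442
[671.31022079 110.78547346  75.        ] 591.423500346819 336.37344802330097
[689.41026504 103.57759216  75.        ] 610.8996047607436 335.8785865750209
[713.12571411  94.61563841  75.        ] 636.2510926377131 335.682493525786
```

View pics/c3.png

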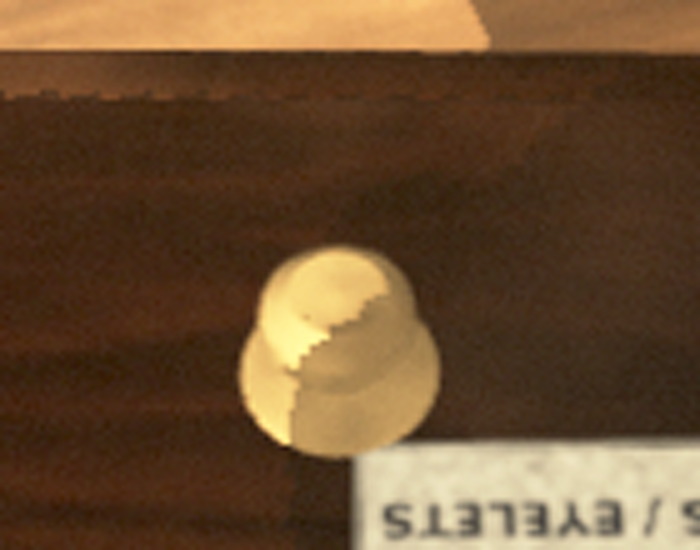

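>>> servo_tool --deltas '[{"x": 25,"y": -12,"z": -30,"rx": 0,"ry": 0,"rz": 0,"gripper": 1},{"x": 50,"y": -24,"z": -60,"rx": 0,"ry": 0,"rz": 0,"gripper": 1},{"x": 72,"y": -35,"z": -85,"rx": 0,"ry": 0,"rz": 0,"gripper": 1},{"x": 88,"y": -43,"z": -98,"rx": 0,"ry": 0,"rz": 0,"gripper": 1},{"x": 96,"y": -47,"z": -104,"rx": 0,"ry": 0,"rz": 0,"gripper": 1},{"x": 99,"y": -48.5,"z": -105,"rx": 0,"ry": 0,"rz": 0,"gripper": 1},{"x": 99,"y": -48.5,"z": -105,"rx": 0,"ry": 0,"rz": 0,"gripper": 1}]'

```text
clock: 3.4
eef_pos: [693.3, 106.8, 76.1]
tcp_rot: [-3.131, 0.64, 2.789]
contact_force: [0.1, 0.2, 1.3]
opening: 1.003
grasp_force: 0.0
```

>>> servo_tool --deltas '[{"x": 0,"y": 0,"z": 0,"rx": 0,"ry": 0,"rz": 0,"gripper": 1},{"x": 0,"y": 0,"z": 0,"rx": 0,"ry": 0,"rz": 0,"gripper": 1}]'

```text
clock: 3.6
eef_pos: [692.5, 107.5, 76.0]
tcp_rot: [-3.131, 0.64, 2.791]
contact_force: [-0.4, -0.3, 0.2]
opening: 1.002
grasp_force: 0.0
```

>>> servo_tool --deltas '[{"x": -5,"y": -4.5,"z": -6,"rx": 0,"ry": 0,"rz": 0,"gripper": 1},{"x": -5,"y": -4.5,"z": -13,"rx": 0,"ry": 0,"rz": 0,"gripper": 1},{"x": -5,"y": -4.5,"z": -13,"rx": 0,"ry": 0,"rz": 0,"gripper": 1},{"x": -5,"y": -4.5,"z": -13,"rx": 0,"ry": 0,"rz": 0,"gripper": 1}]'

```text
clock: 4.0
eef_pos: [690.0, 104.4, 66.7]
tcp_rot: [-3.126, 0.628, 2.79]
contact_force: [0.1, 0.2, -0.6]
opening: 0.996
grasp_force: 0.0
```

```bash
python3 - <<'E'
from h import *
s=r.sense(); print(s['qpos'],s['eef_pos'],s['tcp_rot'])
im=r.grab_frame("wrist"); t=r.grab_frame("top")
a=cv2.resize(im,(480,300)); b=cv2.resize(t[130:290,360:510],(320,300*1))
cv2.imwrite("pics/w2.png",np.hstack([a,b]))
E
```

```text
[ 0.33887341  0.54386473  1.97765966 -1.29509829  0.41326042  0.29281625] [690.01189709 104.38337132  66.66359755] [-3.1257377   0.6284245   2.79035555]
```

View pics/w2.png

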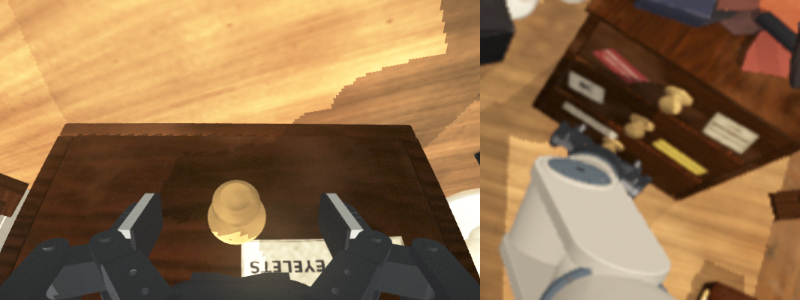

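>>> servo_tool --deltas '[{"x": -5,"y": 0,"z": 0,"rx": 0.025,"ry": 0.07,"rz": 0.04,"gripper": 1},{"x": -4,"y": 0,"z": -2,"rx": 0.048,"ry": 0.131,"rz": 0.087,"gripper": 1},{"x": -4,"y": 0,"z": -3,"rx": 0.048,"ry": 0.131,"rz": 0.087,"gripper": 1},{"x": -4,"y": 0,"z": -3,"rx": 0.048,"ry": 0.131,"rz": 0.087,"gripper": 1}]'

```text
clock: 4.5
eef_pos: [687.2, 103.9, 64.7]
tcp_rot: [-3.134, 0.49, 2.872]
contact_force: [-0.2, -0.1, 0.4]
opening: 1.003
grasp_force: 0.0
```

```bash
cat > st.py <<'E'
from h import *
s=r.sense(); p=s['eef_pos']; print(s['clock'],'q',s['qpos'].round(3),'p',p.round(1),s['tcp_rot'].round(3),'F',s['contact_force'].round(1),s['opening'],s['grasp_force'])
print("cab",round(p[0]*.93814-p[1]*.34625,1),round(p[0]*.34625+p[1]*.93814,1))
E
python3 st.py
```

```text
4.5 q [ 0.271  0.524  1.93  -0.779  0.361 -0.338] p [687.2 103.9  64.7] [-3.134  0.49   2.872] F [-0.2 -0.1  0.4] 1.0033231399837887 0.0
cab 608.7 335.4
```

>>> servo_tool --deltas '[{"x": 0,"y": 0,"z": 0,"rx": 0,"ry": 0,"rz": 0,"gripper": -1},{"x": 0,"y": 0,"z": 0,"rx": 0,"ry": 0,"rz": 0,"gripper": -1},{"x": 0,"y": 0,"z": 0,"rx": 0,"ry": 0,"rz": 0,"gripper": -1},{"x": 0,"y": 0,"z": 0,"rx": 0,"ry": 0,"rz": 0,"gripper": -1},{"x": 0,"y": 0,"z": 0,"rx": 0,"ry": 0,"rz": 0,"gripper": -1},{"x": 0,"y": 0,"z": 0,"rx": 0,"ry": 0,"rz": 0,"gripper": -1},{"x": 0,"y": 0,"z": 0,"rx": 0,"ry": 0,"rz": 0,"gripper": -1},{"x": 0,"y": 0,"z": 0,"rx": 0,"ry": 0,"rz": 0,"gripper": -1}]' --newtons 40

```text
clock: 5.3
eef_pos: [685.7, 104.2, 63.7]
tcp_rot: [-3.132, 0.489, 2.874]
contact_force: [-3.9, 0.2, 1.9]
opening: 0.27
grasp_force: 39.4
```

>>> servo_tool --deltas '[{"x": -5,"y": 2,"z": 0,"rx": 0,"ry": 0,"rz": 0,"gripper": -1},{"x": -14,"y": 5,"z": 0,"rx": 0,"ry": 0,"rz": 0,"gripper": -1},{"x": -26,"y": 9.5,"z": 0,"rx": 0,"ry": 0,"rz": 0,"gripper": -1},{"x": -38,"y": 14,"z": 0,"rx": 0,"ry": 0,"rz": 0,"gripper": -1},{"x": -50,"y": 18.5,"z": 0,"rx": 0,"ry": 0,"rz": 0,"gripper": -1},{"x": -62,"y": 23,"z": 0,"rx": 0,"ry": 0,"rz": 0,"gripper": -1},{"x": -74,"y": 27.5,"z": 0,"rx": 0,"ry": 0,"rz": 0,"gripper": -1},{"x": -86,"y": 32,"z": 0,"rx": 0,"ry": 0,"rz": 0,"gripper": -1},{"x": -96,"y": 35.5,"z": 0,"rx": 0,"ry": 0,"rz": 0,"gripper": -1},{"x": -103,"y": 38,"z": 0,"rx": 0,"ry": 0,"rz": 0,"gripper": -1}]'

```text
clock: 6.3
eef_pos: [582.2, 142.5, 63.8]
tcp_rot: [-3.133, 0.489, 2.874]
contact_force: [0.1, -1.9, -3.6]
opening: 0.273
grasp_force: 39.9
```

```bash
python3 st.py
```

```text
6.3 q [ 0.411  0.436  2.113 -0.999  0.367  0.017] p [582.2 142.5  63.8] [-3.133  0.489  2.874] F [ 0.1 -1.9 -3.6] 0.2728340404045607 39.92227878065023
cab 496.9 335.3
```

>>> servo_tool --deltas '[{"x": -8,"y": 3,"z": 0,"rx": 0,"ry": 0,"rz": 0,"gripper": -1},{"x": -16,"y": 6,"z": 0,"rx": 0,"ry": 0,"rz": 0,"gripper": -1},{"x": -22,"y": 8,"z": 0,"rx": 0,"ry": 0,"rz": 0,"gripper": -1},{"x": -26,"y": 9.5,"z": 0,"rx": 0,"ry": 0,"rz": 0,"gripper": -1},{"x": -29,"y": 10.5,"z": 0,"rx": 0,"ry": 0,"rz": 0,"gripper": -1},{"x": -31,"y": 11.5,"z": 0,"rx": 0,"ry": 0,"rz": 0,"gripper": -1},{"x": -31,"y": 11.5,"z": 0,"rx": 0,"ry": 0,"rz": 0,"gripper": -1},{"x": -31,"y": 11.5,"z": 0,"rx": 0,"ry": 0,"rz": 0,"gripper": -1}]'

```text
clock: 7.1
eef_pos: [554.1, 152.9, 64.0]
tcp_rot: [-3.131, 0.491, 2.873]
contact_force: [21.3, -9.9, -21.5]
opening: 0.265
grasp_force: 43.1
```

```bash
python3 st.py
```

```text
7.1 q [ 0.46   0.415  2.157 -1.048  0.38   0.113] p [554.1 152.9  64. ] [-3.131  0.491  2.873] F [ 21.3  -9.9 -21.5] 0.2649542693583213 43.14375573388343
cab 466.8 335.3
```

>>> servo_tool --deltas '[{"x": 2,"y": -1,"z": 0,"rx": 0,"ry": 0,"rz": 0,"gripper": -1},{"x": 2,"y": -1,"z": 0,"rx": 0,"ry": 0,"rz": 0,"gripper": 1},{"x": 2,"y": -1,"z": 0,"rx": 0,"ry": 0,"rz": 0,"gripper": 1},{"x": 2,"y": -1,"z": 0,"rx": 0,"ry": 0,"rz": 0,"gripper": 1},{"x": 2,"y": -1,"z": 0,"rx": 0,"ry": 0,"rz": 0,"gripper": 1},{"x": 2,"y": -1,"z": 0,"rx": 0,"ry": 0,"rz": 0,"gripper": 1},{"x": -10,"y": 4,"z": 22,"rx": 0,"ry": 0,"rz": 0,"gripper": 1},{"x": -30,"y": 10,"z": 60,"rx": 0,"ry": 0,"rz": 0,"gripper": 1},{"x": -50,"y": 17,"z": 100,"rx": 0,"ry": 0,"rz": 0,"gripper": 1},{"x": -68,"y": 24,"z": 140,"rx": 0,"ry": 0,"rz": 0,"gripper": 1}]'

```text
clock: 8.1
eef_pos: [482.6, 178.0, 204.9]
tcp_rot: [-3.133, 0.488, 2.874]
contact_force: [0.8, 0.3, -0.2]
opening: 0.998
grasp_force: 0.0
```

```bash
python3 st.py; python3 - <<'E'
from h import *
T=cam("top"); t=r.grab_frame("top"); cv2.imwrite("pics/t2.png",t)
S=cam("scene"); s=r.grab_frame("scene")
x=np.array([.93814,-.34625,0]);y=np.array([.34625,.93814,0])
print([(d['box'],d['conf']) for d in r.recognise("small_bottle","scene")])
print(proj(T,[x*466+y*335+[0,0,75],x*480+y*(334-120)+[0,0,136],x*480+y*(334+120)+[0,0,136]]))
cv2.imwrite("pics/t2.png",np.vstack([cv2.resize(t[140:290,260:460],(800,600))[:, :]]))
E
```

```text
8.1 q [ 0.593  0.081  2.159 -0.619  0.672 -0.261] p [482.6 178.  204.9] [-3.133  0.488  2.874] F [ 0.8  0.3 -0.2] 0.9983241379283508 0.0
cab 391.1 334.0
[([371.2, 141.5, 14.9, 34.4], 0.84), ([364.8, 193.7, 17.0, 39.4], 0.7), ([369.4, 295.5, 34.9, 57.6], 0.69)]
[[392.38756991 244.31702353]
 [434.72762783 264.73609761]
 [365.39666413 211.62445043]]
```

View pics/t2.png

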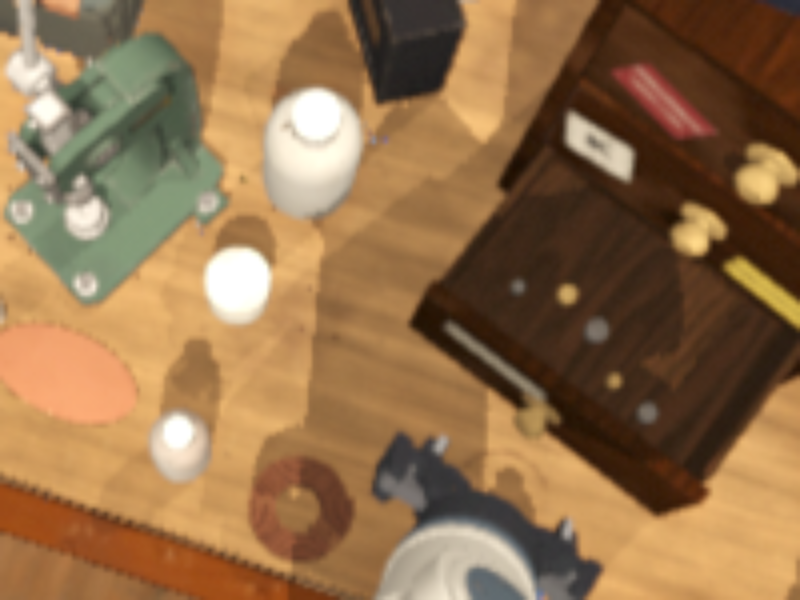

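>>> servo_tool --deltas '[{"x": -5,"y": 30,"z": 20,"rx": 0.03,"ry": 0.12,"rz": -0.02,"gripper": 1},{"x": -10,"y": 65,"z": 25,"rx": 0.06,"ry": 0.24,"rz": -0.04,"gripper": 1},{"x": -15,"y": 100,"z": 25,"rx": 0.1,"ry": 0.36,"rz": -0.06,"gripper": 1},{"x": -20,"y": 135,"z": 25,"rx": 0.13,"ry": 0.47,"rz": -0.086,"gripper": 1},{"x": -23,"y": 170,"z": 20,"rx": 0.13,"ry": 0.47,"rz": -0.086,"gripper": 1},{"x": -25,"y": 200,"z": 10,"rx": 0.13,"ry": 0.47,"rz": -0.086,"gripper": 1},{"x": -26,"y": 217,"z": 0,"rx": 0.13,"ry": 0.47,"rz": -0.086,"gripper": 1},{"x": -26,"y": 217,"z": 0,"rx": 0.13,"ry": 0.47,"rz": -0.086,"gripper": 1},{"x": -26,"y": 217,"z": 0,"rx": 0.13,"ry": 0.47,"rz": -0.086,"gripper": 1}]'

```text
clock: 9.15
eef_pos: [457.7, 393.8, 202.7]
tcp_rot: [-3.111, 0.002, 2.791]
contact_force: [-0.4, -0.7, 0.3]
opening: 0.998
grasp_force: 0.0
```

```bash
python3 st.py; python3 - <<'E'
from h import *
W=cam("wrist"); im=r.grab_frame("wrist"); cv2.imwrite("pics/w3.png",im)
print([(d['box'],d['conf']) for d in r.recognise("small_bottle","wrist")]); print(W[2],proj(W,[[457,395,105],[457,395,0]]))
np.savez("w3.npz",K=W[0],D=W[1],e=W[2],R=W[3])
Rold=Ro.from_euler('xyz',r.sense()['tcp_rot']); a=np.array([.34625,.93814,0])
R0=Ro.from_matrix(np.c_[np.cross(a,[0,0,-1]),a,[0,0,-1]]); print((R0*Rold.inv()).as_rotvec())
E
```

```text
9.15 q [ 0.717  0.362  1.688 -0.018  1.118 -0.495] p [457.7 393.8 202.7] [-3.111e+00  2.000e-03  2.791e+00] F [-0.4 -0.7  0.3] 0.9977037978873736 0.0
cab 293.0 527.9
[([10.4, 213.7, 101.9, 76.5], 0.96), ([300.2, 144.8, 57.3, 71.6], 0.81), ([627.4, 0.0, 10.6, 57.6], 0.81)]
[391.96473605 423.38620116 344.84209555] [[324.33255161 198.04944272]
 [326.38594069 167.67737017]]
[ 0.0282466  -0.00777641 -0.00218382]
```

View pics/w3.png

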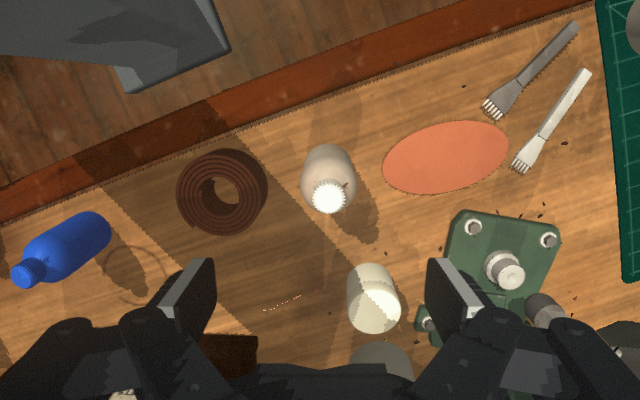

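```bash
python3 - <<'E'
from h import *
d=np.load("w3.npz");W=(d['K'],d['D'],d['e'],d['R'])
print(onz(W,(329.5,197.5),105), onz(W,(328.8,172),40))
E
```

```text
[457.82925874 398.52945285 105.        ] [453.75574   398.9723102  40.       ]
```

>>> servo_tool --deltas '[{"x": -1,"y": 3.5,"z": -30,"rx": 0.028,"ry": -0.008,"rz": 0,"gripper": 1},{"x": -1,"y": 3.5,"z": -65,"rx": 0.028,"ry": -0.008,"rz": 0,"gripper": 1},{"x": -1,"y": 3.5,"z": -95,"rx": 0.028,"ry": -0.008,"rz": 0,"gripper": 1},{"x": -1,"y": 3.5,"z": -125,"rx": 0.028,"ry": -0.008,"rz": 0,"gripper": 1},{"x": -1,"y": 3.5,"z": -145,"rx": 0.028,"ry": -0.008,"rz": 0,"gripper": 1},{"x": -1,"y": 3.5,"z": -157,"rx": 0.028,"ry": -0.008,"rz": 0,"gripper": 1},{"x": -1,"y": 3.5,"z": -160,"rx": 0.028,"ry": -0.008,"rz": 0,"gripper": 1},{"x": -1,"y": 3.5,"z": -160,"rx": 0.028,"ry": -0.008,"rz": 0,"gripper": 1}]'

```text
clock: 10.05
eef_pos: [457.5, 398.2, 44.5]
tcp_rot: [3.141, 0.0, 2.79]
contact_force: [-0.4, -0.9, 0.7]
opening: 0.998
grasp_force: 0.0
```

>>> servo_tool --deltas '[{"x": 0,"y": 0,"z": 0,"rx": 0,"ry": 0,"rz": 0,"gripper": -0.2},{"x": 0,"y": 0,"z": 0,"rx": 0,"ry": 0,"rz": 0,"gripper": -0.2},{"x": 0,"y": 0,"z": 0,"rx": 0,"ry": 0,"rz": 0,"gripper": -0.2},{"x": 0,"y": 0,"z": 0,"rx": 0,"ry": 0,"rz": 0,"gripper": -0.2},{"x": 0,"y": 0,"z": 0,"rx": 0,"ry": 0,"rz": 0,"gripper": -0.2},{"x": 0,"y": 0,"z": 0,"rx": 0,"ry": 0,"rz": 0,"gripper": -0.2}]' --newtons 25

```text
clock: 10.65
eef_pos: [457.3, 398.5, 45.0]
tcp_rot: [3.14, 0.001, 2.791]
contact_force: [-0.6, -1.8, 7.4]
opening: 0.522
grasp_force: 24.5
```

```bash
python3 st.py
```

```text
10.65 q [ 0.714  0.551  1.804  0.     0.786 -0.506] p [457.3 398.5  45. ] [3.140e+00 1.000e-03 2.791e+00] F [-0.6 -1.8  7.4] 0.5223352917998797 24.502297824947163
cab 291.1 532.2
```

>>> servo_tool --deltas '[{"x": 0,"y": 0,"z": 10,"rx": 0,"ry": 0,"rz": 0,"gripper": -0.2},{"x": 0,"y": 0,"z": 35,"rx": 0,"ry": 0,"rz": 0,"gripper": -0.2},{"x": 0,"y": 0,"z": 65,"rx": 0,"ry": 0,"rz": 0,"gripper": -0.2},{"x": 0,"y": 0,"z": 95,"rx": 0,"ry": 0,"rz": 0,"gripper": -0.2},{"x": 0,"y": 0,"z": 125,"rx": 0,"ry": 0,"rz": 0,"gripper": -0.2},{"x": 0,"y": 0,"z": 150,"rx": 0,"ry": 0,"rz": 0,"gripper": -0.2},{"x": 0,"y": 0,"z": 165,"rx": 0,"ry": 0,"rz": 0,"gripper": -0.2},{"x": 0,"y": 0,"z": 172,"rx": 0,"ry": 0,"rz": 0,"gripper": -0.2},{"x": 0,"y": 0,"z": 172,"rx": 0,"ry": 0,"rz": 0,"gripper": -0.2}]'

```text
clock: 11.55
eef_pos: [457.2, 398.5, 216.5]
tcp_rot: [3.14, 0.001, 2.791]
contact_force: [-0.3, 0.5, -1.3]
opening: 0.52
grasp_force: 25.9
```

>>> servo_tool --deltas '[{"x": 8,"y": -13,"z": 0,"rx": 0,"ry": 0,"rz": 0,"gripper": -0.2},{"x": 24,"y": -38,"z": 0,"rx": 0,"ry": 0,"rz": 0,"gripper": -0.2},{"x": 45,"y": -70,"z": 0,"rx": 0,"ry": 0,"rz": 0,"gripper": -0.2},{"x": 66,"y": -103,"z": 0,"rx": 0,"ry": 0,"rz": 0,"gripper": -0.2},{"x": 87,"y": -136,"z": 0,"rx": 0,"ry": 0,"rz": 0,"gripper": -0.2},{"x": 108,"y": -169,"z": 0,"rx": 0,"ry": 0,"rz": 0,"gripper": -0.2},{"x": 129,"y": -202,"z": 0,"rx": 0,"ry": 0,"rz": 0,"gripper": -0.2},{"x": 148,"y": -231,"z": 0,"rx": 0,"ry": 0,"rz": 0,"gripper": -0.2},{"x": 160,"y": -250,"z": 0,"rx": 0,"ry": 0,"rz": 0,"gripper": -0.2},{"x": 166,"y": -260,"z": 0,"rx": 0,"ry": 0,"rz": 0,"gripper": -0.2}]'

```text
clock: 12.55
eef_pos: [623.4, 135.5, 214.2]
tcp_rot: [-3.141, -0.002, 2.789]
contact_force: [-0.2, -1.0, -1.0]
opening: 0.525
grasp_force: 25.8
```

>>> servo_tool --deltas '[{"x": 0,"y": 0,"z": 0,"rx": 0,"ry": 0,"rz": 0,"gripper": -0.2},{"x": 0,"y": 0,"z": 0,"rx": 0,"ry": 0,"rz": 0,"gripper": -0.2}]'

```text
clock: 12.75
eef_pos: [622.3, 138.6, 215.1]
tcp_rot: [3.141, -0.001, 2.79]
contact_force: [-1.1, 0.7, -0.8]
opening: 0.522
grasp_force: 25.8
```

```bash
python3 st.py; python3 - <<'E'
from h import *
W=cam("wrist"); im=r.grab_frame("wrist"); s=r.grab_frame("scene")
cv2.imwrite("pics/w4.png",np.hstack([cv2.resize(im,(480,300)),cv2.resize(s[60:210,230:390],(320,300))]))
Rold=Ro.from_euler('xyz',r.sense()['tcp_rot']); a=np.array([.34625,.93814,0])
R0=Ro.from_matrix(np.c_[np.cross(a,[0,0,-1]),a,[0,0,-1]]); print((R0*Rold.inv()).as_rotvec())
E
```

```text
12.75 q [ 2.160e-01  3.880e-01  1.620e+00  1.000e-03  1.135e+00 -1.004e+00] p [622.3 138.6 215.1] [ 3.141e+00 -1.000e-03  2.790e+00] F [-1.1  0.7 -0.8] 0.521659259321429 25.84591522347182
cab 535.9 345.5
[-0.00071663 -0.00038428 -0.00369605]
```

View pics/w4.png

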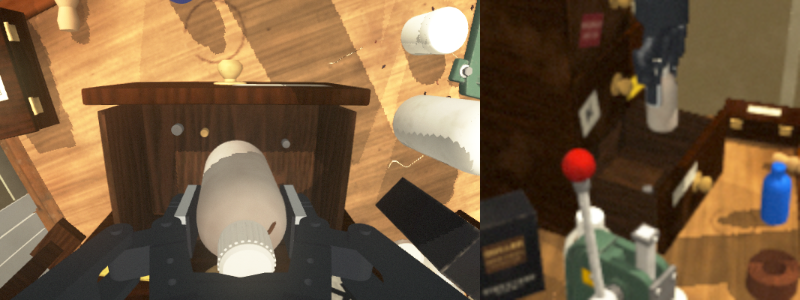

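>>> servo_tool --deltas '[{"x": 0,"y": 0,"z": -15,"rx": 0,"ry": 0,"rz": 0,"gripper": -0.2},{"x": 0,"y": 0,"z": -40,"rx": 0,"ry": 0,"rz": 0,"gripper": -0.2},{"x": 0,"y": 0,"z": -65,"rx": 0,"ry": 0,"rz": 0,"gripper": -0.2},{"x": 0,"y": 0,"z": -90,"rx": 0,"ry": 0,"rz": 0,"gripper": -0.2},{"x": 0,"y": 0,"z": -110,"rx": 0,"ry": 0,"rz": 0,"gripper": -0.2},{"x": 0,"y": 0,"z": -125,"rx": 0,"ry": 0,"rz": 0,"gripper": -0.2},{"x": 0,"y": 0,"z": -135,"rx": 0,"ry": 0,"rz": 0,"gripper": -0.2},{"x": 0,"y": 0,"z": -141,"rx": 0,"ry": 0,"rz": 0,"gripper": -0.2},{"x": 0,"y": 0,"z": -144,"rx": 0,"ry": 0,"rz": 0,"gripper": -0.2},{"x": 0,"y": 0,"z": -144,"rx": 0,"ry": 0,"rz": 0,"gripper": -0.2}]'

```text
clock: 13.85
eef_pos: [623.3, 138.4, 72.1]
tcp_rot: [3.141, 0.0, 2.791]
contact_force: [0.8, 1.3, -2.0]
opening: 0.524
grasp_force: 25.8
```

>>> servo_tool --deltas '[{"x": 0,"y": 0,"z": -1,"rx": 0,"ry": 0,"rz": 0,"gripper": -0.2},{"x": 0,"y": 0,"z": -2,"rx": 0,"ry": 0,"rz": 0,"gripper": -0.2},{"x": 0,"y": 0,"z": -3,"rx": 0,"ry": 0,"rz": 0,"gripper": -0.2},{"x": 0,"y": 0,"z": -3,"rx": 0,"ry": 0,"rz": 0,"gripper": -0.2}]'

```text
clock: 14.25
eef_pos: [623.1, 138.3, 69.0]
tcp_rot: [3.141, 0.0, 2.791]
contact_force: [-0.3, -0.5, -0.9]
opening: 0.519
grasp_force: 25.8
```

>>> servo_tool --deltas '[{"x": 0,"y": 0,"z": -1,"rx": 0,"ry": 0,"rz": 0,"gripper": -0.2},{"x": 0,"y": 0,"z": -2,"rx": 0,"ry": 0,"rz": 0,"gripper": -0.2},{"x": 0,"y": 0,"z": -2,"rx": 0,"ry": 0,"rz": 0,"gripper": -0.2}]'

```text
clock: 14.55
eef_pos: [623.4, 138.3, 67.4]
tcp_rot: [3.141, 0.001, 2.791]
contact_force: [-1.4, -1.5, 3.7]
opening: 0.526
grasp_force: 26.2
```

>>> servo_tool --deltas '[{"x": 0,"y": 0,"z": -0.5,"rx": 0,"ry": 0,"rz": 0,"gripper": -0.2},{"x": 0,"y": 0,"z": -0.5,"rx": 0,"ry": 0,"rz": 0,"gripper": 0.15},{"x": 0,"y": 0,"z": -0.5,"rx": 0,"ry": 0,"rz": 0,"gripper": 0.5},{"x": 0,"y": 0,"z": -0.5,"rx": 0,"ry": 0,"rz": 0,"gripper": 0.7},{"x": 0,"y": 0,"z": -0.5,"rx": 0,"ry": 0,"rz": 0,"gripper": 0.7},{"x": 0,"y": 0,"z": -0.5,"rx": 0,"ry": 0,"rz": 0,"gripper": 0.7}]'

```text
clock: 15.15
eef_pos: [623.0, 138.3, 66.3]
tcp_rot: [3.141, -0.0, 2.791]
contact_force: [-0.0, -0.4, 0.1]
opening: 0.85
grasp_force: 0.0
```

```bash
python3 st.py; python3 - <<'E'
from h import *
im=r.grab_frame("wrist"); cv2.imwrite("pics/w5.png",im)
E
```

```text
15.15 q [ 2.160e-01  5.590e-01  1.722e+00  1.000e-03  8.610e-01 -1.004e+00] p [623.  138.3  66.3] [ 3.141 -0.     2.791] F [-0.  -0.4  0.1] 0.8503864660698075 0.0
cab 536.6 345.5
```

>>> servo_tool --deltas '[{"x": 0,"y": 0,"z": 5,"rx": 0,"ry": 0,"rz": 0,"gripper": 0.7},{"x": 0,"y": 0,"z": 20,"rx": 0,"ry": 0,"rz": 0,"gripper": 0.7},{"x": 0,"y": 0,"z": 45,"rx": 0,"ry": 0,"rz": 0,"gripper": 0.7},{"x": 0,"y": 0,"z": 75,"rx": 0,"ry": 0,"rz": 0,"gripper": 0.7},{"x": 0,"y": 0,"z": 110,"rx": 0,"ry": 0,"rz": 0,"gripper": 0.7},{"x": 0,"y": 0,"z": 145,"rx": 0,"ry": 0,"rz": 0,"gripper": 1},{"x": 0,"y": 0,"z": 165,"rx": 0,"ry": 0,"rz": 0,"gripper": 1},{"x": 0,"y": 0,"z": 165,"rx": 0,"ry": 0,"rz": 0,"gripper": 1}]'

```text
clock: 16.0
eef_pos: [625.1, 138.8, 236.6]
tcp_rot: [3.137, 0.006, 2.791]
contact_force: [0.2, -0.3, 0.3]
opening: 0.996
grasp_force: 0.0
```

```bash
python3 st.py; python3 - <<'E'
from h import *
im=r.grab_frame("wrist"); cv2.imwrite("pics/w5.png",im)
Rold=Ro.from_euler('xyz',r.sense()['tcp_rot']); 
print((Ro.from_euler('xyz',[-3.133,.489,2.874])*Rold.inv()).as_rotvec())
E
```

```text
16.0 q [ 2.160e-01  3.680e-01  1.599e+00  1.000e-03  1.167e+00 -1.004e+00] p [625.1 138.8 236.6] [3.137 0.006 2.791] F [ 0.2 -0.3  0.3] 0.9964520826818267 0.0
cab 538.4 346.7
[-0.15846004 -0.45901713  0.0787852 ]
```

View pics/w5.png

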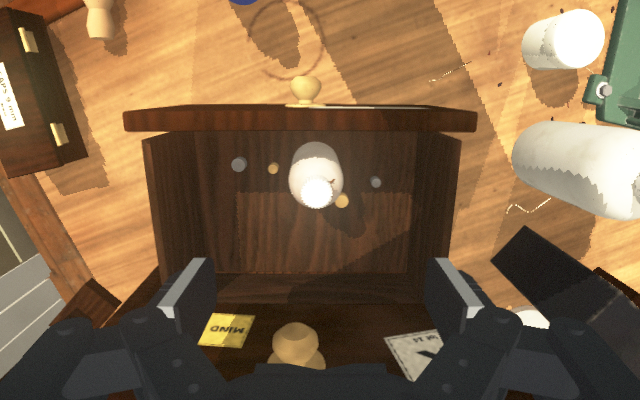

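The bottle stands in the drawer behind the front panel (316,180). Now I back out and regrip the knob.

>>> servo_tool --deltas '[{"x": -20,"y": 6,"z": 0,"rx": 0,"ry": 0,"rz": 0,"gripper": 1},{"x": -50,"y": 14,"z": 0,"rx": -0.04,"ry": -0.11,"rz": 0.02,"gripper": 1},{"x": -80,"y": 22,"z": 0,"rx": -0.08,"ry": -0.23,"rz": 0.04,"gripper": 1},{"x": -110,"y": 30,"z": 0,"rx": -0.12,"ry": -0.35,"rz": 0.06,"gripper": 1},{"x": -130,"y": 36,"z": -10,"rx": -0.158,"ry": -0.459,"rz": 0.079,"gripper": 1},{"x": -140,"y": 39,"z": -25,"rx": -0.158,"ry": -0.459,"rz": 0.079,"gripper": 1},{"x": -142,"y": 39,"z": -31,"rx": -0.158,"ry": -0.459,"rz": 0.079,"gripper": 1},{"x": -142,"y": 39,"z": -31,"rx": -0.158,"ry": -0.459,"rz": 0.079,"gripper": 1}]'

```text
clock: 16.85
eef_pos: [480.4, 177.2, 199.4]
tcp_rot: [-3.129, 0.483, 2.876]
contact_force: [0.2, -0.2, 0.3]
opening: 0.999
grasp_force: 0.0
```

```bash
python3 st.py
```

```text
16.85 q [ 0.594  0.088  2.165 -0.623  0.666 -0.255] p [480.4 177.2 199.4] [-3.129  0.483  2.876] F [ 0.2 -0.2  0.3] 0.9991769941946813 0.0
cab 389.3 332.5
```

>>> servo_tool --deltas '[{"x": 15,"y": -5,"z": -28,"rx": 0,"ry": 0,"rz": 0,"gripper": 1},{"x": 35,"y": -11,"z": -65,"rx": 0,"ry": 0,"rz": 0,"gripper": 1},{"x": 52,"y": -17,"z": -95,"rx": 0,"ry": 0,"rz": 0,"gripper": 1},{"x": 64,"y": -21,"z": -117,"rx": 0,"ry": 0,"rz": 0,"gripper": 1},{"x": 72,"y": -24,"z": -130,"rx": 0,"ry": 0,"rz": 0,"gripper": 1},{"x": 75,"y": -24.5,"z": -135,"rx": 0,"ry": 0,"rz": 0,"gripper": 1},{"x": 75,"y": -24.5,"z": -135,"rx": 0,"ry": 0,"rz": 0,"gripper": 1},{"x": 75,"y": -24.5,"z": -135,"rx": 0,"ry": 0,"rz": 0,"gripper": 1}]'

```text
clock: 17.65
eef_pos: [556.8, 152.7, 66.1]
tcp_rot: [-3.132, 0.486, 2.873]
contact_force: [-0.4, -0.2, 0.2]
opening: 0.996
grasp_force: 0.0
```

```bash
python3 st.py
```

```text
17.65 q [ 0.454  0.412  2.149 -1.013  0.382  0.073] p [556.8 152.7  66.1] [-3.132  0.486  2.873] F [-0.4 -0.2  0.2] 0.996268279028597 0.0
cab 469.5 336.0
```

>>> servo_tool --deltas '[{"x": -1,"y": 0,"z": -1.5,"rx": 0,"ry": 0,"rz": 0,"gripper": -1},{"x": -1,"y": 0,"z": -1.5,"rx": 0,"ry": 0,"rz": 0,"gripper": -1},{"x": -1,"y": 0,"z": -1.5,"rx": 0,"ry": 0,"rz": 0,"gripper": -1},{"x": -1,"y": 0,"z": -1.5,"rx": 0,"ry": 0,"rz": 0,"gripper": -1},{"x": -1,"y": 0,"z": -1.5,"rx": 0,"ry": 0,"rz": 0,"gripper": -1},{"x": -1,"y": 0,"z": -1.5,"rx": 0,"ry": 0,"rz": 0,"gripper": -1},{"x": -1,"y": 0,"z": -1.5,"rx": 0,"ry": 0,"rz": 0,"gripper": -1},{"x": -1,"y": 0,"z": -1.5,"rx": 0,"ry": 0,"rz": 0,"gripper": -1}]' --newtons 40

```text
clock: 18.45
eef_pos: [555.2, 152.4, 64.5]
tcp_rot: [-3.13, 0.486, 2.874]
contact_force: [-1.3, -2.1, 5.6]
opening: 0.274
grasp_force: 38.9
```

>>> servo_tool --deltas '[{"x": 2,"y": -0.7,"z": 0,"rx": 0,"ry": 0,"rz": 0,"gripper": -1},{"x": 6,"y": -2.2,"z": 0,"rx": 0,"ry": 0,"rz": 0,"gripper": -1},{"x": 12,"y": -4.4,"z": 0,"rx": 0,"ry": 0,"rz": 0,"gripper": -1},{"x": 20,"y": -7.4,"z": 0,"rx": 0,"ry": 0,"rz": 0,"gripper": -1},{"x": 28,"y": -10.3,"z": 0,"rx": 0,"ry": 0,"rz": 0,"gripper": -1},{"x": 36,"y": -13.3,"z": 0,"rx": 0,"ry": 0,"rz": 0,"gripper": -1},{"x": 44,"y": -16.2,"z": 0,"rx": 0,"ry": 0,"rz": 0,"gripper": -1},{"x": 52,"y": -19.2,"z": 0,"rx": 0,"ry": 0,"rz": 0,"gripper": -1},{"x": 60,"y": -22.1,"z": 0,"rx": 0,"ry": 0,"rz": 0,"gripper": -1},{"x": 66,"y": -24.4,"z": 0,"rx": 0,"ry": 0,"rz": 0,"gripper": -1}]'

```text
clock: 19.45
eef_pos: [621.6, 127.9, 64.5]
tcp_rot: [-3.131, 0.486, 2.874]
contact_force: [-1.9, -1.8, 6.3]
opening: 0.27
grasp_force: 39.2
```

>>> servo_tool --deltas '[{"x": 7,"y": -2.6,"z": 0,"rx": 0,"ry": 0,"rz": 0,"gripper": -1},{"x": 15,"y": -5.5,"z": 0,"rx": 0,"ry": 0,"rz": 0,"gripper": -1},{"x": 23,"y": -8.5,"z": 0,"rx": 0,"ry": 0,"rz": 0,"gripper": -1},{"x": 31,"y": -11.4,"z": 0,"rx": 0,"ry": 0,"rz": 0,"gripper": -1},{"x": 39,"y": -14.4,"z": 0,"rx": 0,"ry": 0,"rz": 0,"gripper": -1},{"x": 46,"y": -17,"z": 0,"rx": 0,"ry": 0,"rz": 0,"gripper": -1},{"x": 52,"y": -19.2,"z": 0,"rx": 0,"ry": 0,"rz": 0,"gripper": -1},{"x": 57,"y": -21,"z": 0,"rx": 0,"ry": 0,"rz": 0,"gripper": -1},{"x": 60,"y": -22.1,"z": 0,"rx": 0,"ry": 0,"rz": 0,"gripper": -1},{"x": 60,"y": -22.1,"z": 0,"rx": 0,"ry": 0,"rz": 0,"gripper": -1}]'

```text
clock: 20.45
eef_pos: [681.7, 105.7, 64.5]
tcp_rot: [-3.131, 0.486, 2.874]
contact_force: [-0.1, -4.6, 6.2]
opening: 0.269
grasp_force: 39.3
```

```bash
python3 st.py
```

```text
20.45 q [ 0.277  0.519  1.937 -0.779  0.366 -0.333] p [681.7 105.7  64.5] [-3.131  0.486  2.874] F [-0.1 -4.6  6.2] 0.2687406218948664 39.2869047608815
cab 602.9 335.2
```

Push slowly on to the stop.

>>> servo_tool --deltas '[{"x": 1.5,"y": -0.5,"z": 0,"rx": 0,"ry": 0,"rz": 0,"gripper": -1},{"x": 3,"y": -1,"z": 0,"rx": 0,"ry": 0,"rz": 0,"gripper": -1},{"x": 4.5,"y": -1.6,"z": 0,"rx": 0,"ry": 0,"rz": 0,"gripper": -1},{"x": 6,"y": -2.2,"z": 0,"rx": 0,"ry": 0,"rz": 0,"gripper": -1},{"x": 6,"y": -2.2,"z": 0,"rx": 0,"ry": 0,"rz": 0,"gripper": -1}]'

```text
clock: 20.95
eef_pos: [685.6, 104.2, 64.4]
tcp_rot: [-3.13, 0.484, 2.874]
contact_force: [-16.1, 2.3, 17.4]
opening: 0.269
grasp_force: 40.6
```

```bash
python3 st.py
```

```text
20.95 q [ 0.272  0.523  1.928 -0.764  0.368 -0.353] p [685.6 104.2  64.4] [-3.13   0.484  2.874] F [-16.1   2.3  17.4] 0.26926814177339015 40.60427298433581
cab 607.1 335.2
```

>>> servo_tool --deltas '[{"x": -1,"y": 0.4,"z": 0,"rx": 0,"ry": 0,"rz": 0,"gripper": 1},{"x": -1,"y": 0.4,"z": 0,"rx": 0,"ry": 0,"rz": 0,"gripper": 1},{"x": -1,"y": 0.4,"z": 0,"rx": 0,"ry": 0,"rz": 0,"gripper": 1},{"x": -1,"y": 0.4,"z": 0,"rx": 0,"ry": 0,"rz": 0,"gripper": 1},{"x": -1,"y": 0.4,"z": 0,"rx": 0,"ry": 0,"rz": 0,"gripper": 1},{"x": -12,"y": 5,"z": 20,"rx": 0,"ry": 0,"rz": 0,"gripper": 1},{"x": -32,"y": 11,"z": 58,"rx": 0,"ry": 0,"rz": 0,"gripper": 1},{"x": -60,"y": 20,"z": 95,"rx": 0,"ry": 0,"rz": 0,"gripper": 1},{"x": -95,"y": 32,"z": 120,"rx": 0,"ry": 0,"rz": 0,"gripper": 1},{"x": -130,"y": 45,"z": 140,"rx": 0,"ry": 0,"rz": 0,"gripper": 1}]'

```text
clock: 21.95
eef_pos: [556.5, 149.4, 205.7]
tcp_rot: [-3.133, 0.487, 2.873]
contact_force: [-0.2, -0.0, 0.5]
opening: 1.002
grasp_force: 0.0
```

```bash
python3 st.py; python3 - <<'E'
from h import *
im=r.grab_frame("wrist"); t=r.grab_frame("top")
cv2.imwrite("pics/w6.png",np.hstack([cv2.resize(im,(480,300)),cv2.resize(t[130:290,300:470],(320,300))]))
E
```

```text
21.95 q [ 0.447  0.159  2.064 -0.567  0.623 -0.436] p [556.5 149.4 205.7] [-3.133  0.487  2.873] F [-0.2 -0.   0.5] 1.0019396677707253 0.0
cab 470.3 332.8
```

View pics/w6.png

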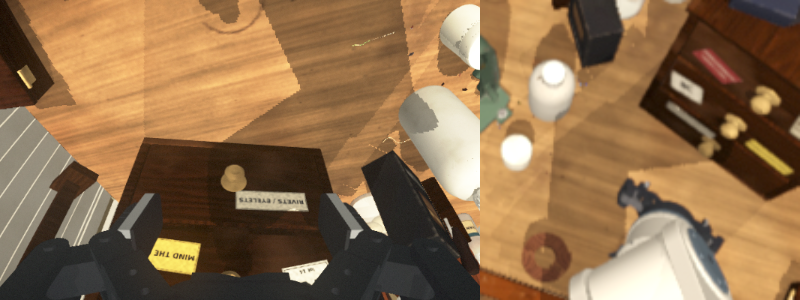

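The drawer is flush (knob at 233,178) and the bystanders are in place.

```bash
python3 -c "
from rig import r
print(r.sign_off())"
```

```text
the job is handed in; nothing more can be done
None
```

I handed the job in at about 22 s of the 64 s limit: the small white-capped bottle was set down upright inside the bottom drawer, the drawer is pushed fully shut against its stop, and the bystanders in view looked unmoved; sign-off returned no verdict, and I could not see the bottle once the drawer was shut.

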